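Find the case that holds the check weight

TASK

One of the two identical small dark cases holds the balance's tungsten check weight, the other only foam, and nobody may open them: lift the left-hand case a few centimetres clear of the bench to feel its weight, set it down again where it stood (do not drop it), then lift the right-hand one in the same way. Present the heavier case: finish while holding it level and still about 15 cm above the middle of the log book, without letting go, with the lighter one standing flat back in its own place. Leave the little vial between them standing where it is.

Things in the scene. Friction and masses are not known exactly. Their poses are not given: they have to be found in the camera images.
- case_left_mid (a point): centre (half-way up) of the left-hand case, at the larger y: a small dark closed box with a pale clasp and a pale label on top, 42 mm along its own x (grip it across this, from above), 62 mm along its own y, 27 mm high; it starts flat on the bench with its centre 13.5 mm up. The lid stays shut. The two cases look the same; which is the heavier changes from run to run. The heavier weighs about 260 to 380 g, the lighter about 70 to 110 g. z axis up
- case_right_mid (a point): centre (half-way up) of the right-hand case, at the smaller y: a small dark closed box with a pale clasp and a pale label on top, 42 mm along its own x (grip it across this, from above), 62 mm along its own y, 27 mm high; it starts flat on the bench with its centre 13.5 mm up. The lid stays shut. The two cases look the same; which is the heavier changes from run to run. The heavier weighs about 260 to 380 g, the lighter about 70 to 110 g. z axis up
- case_left: the left-hand case itself; origin on its underside, 1 mm from the middle of its length along its own x; axes as for its centre
- case_right: the right-hand case itself; origin and axes likewise
- log_book: white log book lying flat to the right of the cases, fixed, 210 mm along its own x, 152 mm along its own y, 14 mm thick; origin at the middle of its underside
- vial_mid (a point): centre (half-way up) of a loose glass vial with a dark cap, 15 mm across and 47 mm high, standing between the cases
Things that resemble listed ones, but are neither listed nor needed, are in the scene too. What is shaped like the case_left but blue or orange is not meant. What is shaped like the case_right but yellow is not meant.

How it is judged:
By the outcome, as a careful person would: the job done as asked, in the order asked, and still so for the second after the job is handed in, while the arm keeps its last pose, push and grip.
It also fails if it takes over 72 s, if anything falls off the work surface, if the arm or the gripper's body presses on something with over 40 N, if the wrist force passes 120 N, or if a joint passes its speed limit or range.

ROBOT

A 6-joint arm with a two-finger parallel gripper is mounted at the origin on a cart in front of the work surface, level with it; the furniture and walls round the work are solid. World frame = base frame: x ahead of the robot, y to its left, z up, the work surface at z = 0. Lengths are in m, angles in degrees, forces in N, time in s.
With the tool pointing down it reaches from about 0.275 to 0.725 m from the base axis. Payload 5.6 kg.
Tool frame: the origin (TCP) lies between the finger pads; the fingertips stand 11 mm ahead of it and the grasp point (between the pads) lies 8 mm behind it; z points along the fingers, y is the line along which they close (so a half turn about z gives the same grasp; the last joint's range is limited). The gripper opens to 85 mm and grips with 20 to 120 N. Pads are 22 mm wide; open, the fingers measure 114 mm over their backs; the gripper's body (76 mm by 85 mm) begins 54 mm behind the grasp point. The pads swing forward as they close: fully open they stand 13 mm farther back than shut.
Start: joints at [83.4, 14.616, 6.199, 0, -81.583, -16.306], TCP at [0.214, 0.507, 0.242] pointing down, gripper open.
Joint ranges: [-168.99, 168.99], [-69.2, 112.95], [-62.41, 85.93], [-164.36, 98.24], [-168.68, -3.75], [-174.98, 174.98]. Speed limits (degrees/s): [147.25, 147.25, 180, 180, 180, 180].

INTERFACE

Orientations are given as [roll, pitch, yaw] about the fixed x, y, z axes, in that order (R = Rz(yaw) Ry(pitch) Rx(roll)).
In Python, from bench import env gives the robot as it stands.
- The arm moves only by the tool drive_tool, never from a script. Its argument "moves" is a list of rows, each an object of numbers: "ax", "ay", "az": the turn, a rotation vector about the world's x, y, z in degrees; "x", "y", "z": the shift along the world's x, y, z in m; "claw": the opening, from 0 (shut) to 1 (fully open). In form: [{"ax": .., "ay": .., "az": .., "x": .., "y": .., "z": .., "claw": ..}, ...]. A call has 1 to 12 rows; each row shifts and turns the commanded pose from where the row before left it; what a row does not reach is not made up. A row lasts 1/10 s, in which the tool goes at most 50 mm and 8.59 degrees, less where a joint would pass 70% of its speed; a pose out of reach is approached as far as the arm can. A call with a gripper value outside its range is refused whole. The fingers move at their own pace and stop on an object; "force" is the grip in N (left out, the last holds). Time passes only in rows, so rows that do not move let the fingers close. It gives the time, the measured TCP pose, the force, the opening and the grip force at its end, in the units of the state.
- env.get_obs(): the state, without advancing time (a new reading comes with each control period).
- env.camera(name): name is "scene" or "top" or "wrist"; returns a dict with "img" (400x640x3 uint8, red, green, blue), "fovy" (degrees; the focal length in pixels is half the picture's height over the tangent of half this angle, whatever the lens; pixels are square), "cx", "cy" (the principal point, pixels), "camera_from_world" (4x4, takes a point from world to camera coordinates); the wrist camera has in their place "mount" (4x4, takes a point from camera to tool coordinates, whose origin is the TCP and whose axes are the flange's). Camera axes: x right, y up, looking along -z (the intrinsics and any distortion apply to the point x, -y, -z); pixel columns grow to the right and rows downward; lengths in m; the calibration is good to about 2 mm. A picture is of the moment at which its call begins: read the wrist's pose just before it. There is no depth.
- env.sign_off(): hands the job in; it is judged then, once.
The state is a dict: "time": time; "q": joint angles; "joint_velocities": joint speeds; "tau": joint torques, N m; "position": TCP position; "eef_rot": TCP orientation; "wrist_force": force on the tool from outside, world axes, zero at the start; "torque": the same for the moment, N m; "grip_width": opening from 0.0 (shut) to 1.0 (fully open); "grip_force": force on a finger pad.
Only numpy, scipy, OpenCV 4.12 (cv2) and the standard library are available. Lean on these libraries where they do the work, as an engineer would, in place of code of your own. Each camera call takes 0.05 s, during which the arm holds its last target. There are 200 camera calls.

## Working session

There is one attempt and no reset: what is moved stays moved. The work goes in short steps, Python scripts to look and compute and a tool call to move; the robot and the scene stay as the last step left them, time stands still between calls to the robot, and variables do not carry over. Pictures are saved under pics/ and viewed, at most 10 in all, crops included, and the job is handed in when it is done.

Besides the shell and the picture viewer there is one more tool, called after "Call:" by a JSON object that holds its "fn" and its "kwargs", one argument or row to a line. drive_tool: Moves the arm, as the interface text tells. Its arguments: {"type":"object","properties":{"moves":{"type":"array","items":{"type":"object","properties":{"ax":{"type":"number"},"ay":{"type":"number"},"az":{"type":"number"},"x":{"type":"number"},"y":{"type":"number"},"z":{"type":"number"},"claw":{"type":"number"}}}},"force":{"type":"number"}},"required":["moves"]}

```bash
mkdir -p pics; ls; python3 - <<'E'
from bench import env
import cv2
o=env.get_obs()
for k,v in o.items(): print(k,v)
for n in("scene","top"):
    c=env.camera(n); cv2.imwrite(f"pics/{n}0.png",c["img"][:,:,::-1])
    print(n,c["fovy"],c["cx"],c["cy"],c["camera_from_world"],[k for k in c])
E
```

```text
pics
time 0.0
q [ 8.33993069e+01  1.46537003e+01  6.12952425e+00 -2.63572163e-02
 -8.15838485e+01 -1.63080130e+01]
joint_velocities [0.07341611 0.00847527 0.06743794 0.08206579 0.08011157 0.04816218]
tau [ 1.73886824e-04 -3.86631703e+01  2.37937957e+01  5.36502197e+00
 -6.12038057e-03 -1.31773291e-05]
position [0.21384485 0.50619888 0.24138408]
eef_rot [ 1.79889001e+02 -5.31631228e-03 -2.29125832e+01]
wrist_force [ 0.3904975   0.347062   -0.81545051]
torque [-0.00229959  0.03722815  0.04368658]
grip_force 0.0
grip_width 0.9990947032506116
scene 56.95301664472688 318.78760877878864 201.77373329455565 [[-0.73605513 -0.67673512  0.01588816  0.37527334]
 [ 0.5118507  -0.54105123  0.66728737 -0.33613849]
 [-0.44298049  0.49929265  0.74463087 -0.64549761]
 [ 0.          0.          0.          1.        ]] ['img', 'fovy', 'cx', 'cy', 'camera_from_world']
top 47.613603400635455 318.304858559044 203.214321714169 [[ 0.01170709 -0.99975191  0.01894904 -0.06646606]
 [ 0.9915567   0.01405445  0.12890995 -0.53749197]
 [-0.12914429  0.01727988  0.99147524 -0.86693529]
 [ 0.          0.          0.          1.        ]] ['img', 'fovy', 'cx', 'cy', 'camera_from_world']
```

View pics/top0.png

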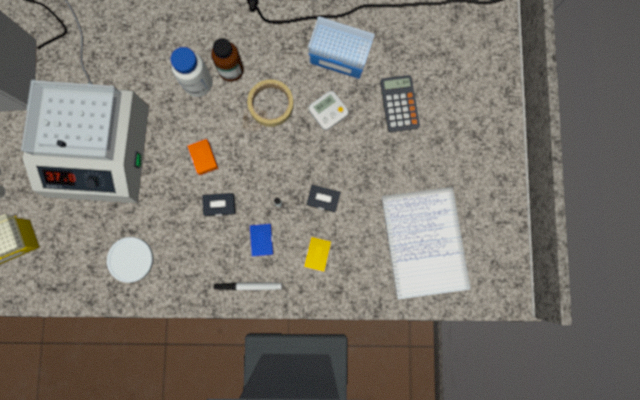

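View pics/scene0.png

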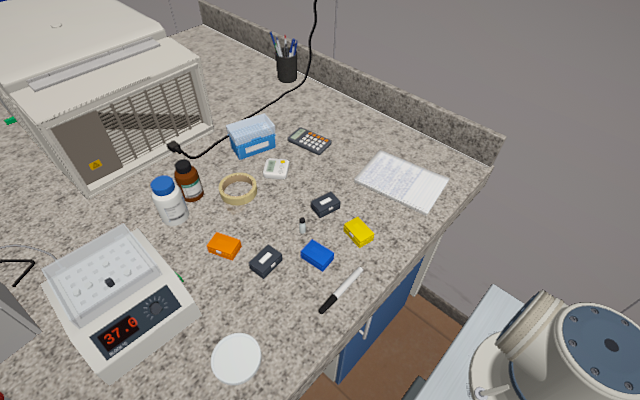

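The top view shows the left case at about (218,204), the vial at (278,201), the right case at (324,198) and the log book at (426,244). The blue and orange decoys lie near the left case and the yellow one near the right case. The scene view agrees with this.

```bash
cat > h.py <<'E'
import numpy as np, cv2
from bench import env
from scipy.spatial.transform import Rotation as R
def ray(c,uv,pose=None):
    """camera dict, pixel -> origin, direction in world (pose = (pos, rpy) for the wrist camera)"""
    f=200/np.tan(np.radians(c["fovy"])/2); u,v=uv
    d=np.array([(u-c["cx"])/f,-(v-c["cy"])/f,-1])
    if "mount" in c:
        T=np.eye(4);T[:3,:3]=R.from_euler("xyz",pose[1],degrees=True).as_matrix();T[:3,3]=pose[0]
        W=T@c["mount"]
    else: W=np.linalg.inv(c["camera_from_world"])
    return W[:3,3],W[:3,:3]@d
def on_plane(c,uv,z,pose=None):
    o,d=ray(c,uv,pose); return o+d*(z-o[2])/d[2]
def two(c1,p1,c2,p2):
    (a,d),(b,e)=ray(c1,p1),ray(c2,p2)
    s,t=np.linalg.lstsq(np.c_[d,-e],b-a,rcond=None)[0]
    return (a+s*d+b+t*e)/2,np.linalg.norm(a+s*d-b-t*e)
def blobs(m,amin,amax):
    cs,_=cv2.findContours(m.astype(np.uint8)*255,cv2.RETR_EXTERNAL,cv2.CHAIN_APPROX_NONE)
    return [c for c in cs if amin<cv2.contourArea(c)<amax]
def rect_on_plane(c,cnt,z,pose=None):
    P=np.array([on_plane(c,p,z,pose)[:2] for p in cv2.convexHull(cnt)[:,0].astype(float)])
    return cv2.minAreaRect(P.astype(np.float32)*1000)
E
python3 - <<'E'
from h import *
np.set_printoptions(precision=4,suppress=True)
ct=env.camera("top"); cs=env.camera("scene")
def near(cnts,p): return min(cnts,key=lambda k:np.hypot(*(k[:,0].mean(0)-p)))
mt=ct["img"].max(2)<75; ms=cs["img"].max(2)<75
for n,a,b in(("L",(218,204),(266,261)),("R",(324,198),(325,205))):
    kt=near(blobs(mt,150,900),a); ks=near(blobs(ms,150,1500),b)
    mid=lambda k:cv2.minAreaRect(k)[0]
    print(n,cv2.contourArea(kt),mid(kt),cv2.contourArea(ks),mid(ks),"two",two(ct,mid(kt),cs,mid(ks)))
    print("  rect z=.0135",rect_on_plane(ct,kt,.0135),"z=.027",rect_on_plane(ct,kt,.027))
    im=ct["img"]; m=np.zeros((400,640),np.uint8); cv2.drawContours(m,[cv2.convexHull(kt)],-1,1,-1)
    lb=((im.min(2)>150)&(m>0)); v,u=np.nonzero(lb); print("  label",on_plane(ct,(u.mean(),v.mean()),.027))
k=near(blobs(mt,10,100),(278,201)); print("vial cap",k[:,0].mean(0),on_plane(ct,k[:,0].mean(0),.047))
wh=cv2.morphologyEx((ct["img"].min(2)>150).astype(np.uint8),cv2.MORPH_CLOSE,np.ones((9,9)))
wh=cv2.morphologyEx(wh,cv2.MORPH_OPEN,np.ones((9,9)))
k=near(blobs(wh,4000,20000),(426,244)); print("book",cv2.contourArea(k),rect_on_plane(ct,k,.014))
E
```

```text
L 580.0 (218.72763061523438, 204.14202880859375) 167.5 (183.0, 166.5) two (array([0.5478, 0.1569, 0.2932]), np.float64(0.16578923335895815))
  rect z=.0135 ((536.4744262695312, 142.03465270996094), (42.44795227050781, 64.57911682128906), 4.399644374847412) z=.027 ((534.7849731445312, 139.2958984375), (41.82278060913086, 63.627960205078125), 4.399688243865967)
  label [0.5356 0.1425 0.027 ]
R 501.5 (322.9624328613281, 198.04273986816406) 165.0 (198.18614196777344, 148.1359405517578) two (array([0.5734, 0.0556, 0.2885]), np.float64(0.2636079566310671))
  rect z=.0135 ((552.0259399414062, -69.23963928222656), (57.77043914794922, 41.59195327758789), 75.91280364990234) z=.027 ((550.1074829101562, -68.86666107177734), (56.91956329345703, 40.979393005371094), 75.91283416748047)
  label [ 0.5514 -0.0695  0.027 ]
vial cap [276.8462 200.5385] [0.5409 0.0221 0.047 ]
book 7731.0 ((463.7742004394531, -277.1961669921875), (220.2394256591797, 173.78814697265625), 0.5873057842254639)
```

Call:
{"fn": "drive_tool", "kwargs": {
  "moves": [
    {"x": 0.027, "y": -0.0303, "z": -0.002, "az": -5.2},
    {"x": 0.027, "y": -0.0303, "z": -0.002, "az": -5.2},
    {"x": 0.027, "y": -0.0303, "z": -0.002, "az": -5.2},
    {"x": 0.027, "y": -0.0303, "z": -0.002, "az": -5.2},
    {"x": 0.027, "y": -0.0303, "z": -0.002, "az": -5.2},
    {"x": 0.027, "y": -0.0303, "z": -0.002, "az": -5.2},
    {"x": 0.027, "y": -0.0303, "z": -0.002, "az": -5.2},
    {"x": 0.027, "y": -0.0303, "z": -0.002, "az": -5.2},
    {"x": 0.027, "y": -0.0303, "z": -0.002, "az": -5.2},
    {"x": 0.027, "y": -0.0303, "z": -0.002, "az": -5.2},
    {"x": 0.027, "y": -0.0303, "z": -0.002, "az": -5.2},
    {"x": 0.027, "y": -0.0303, "z": -0.002, "az": -5.2}
  ]
}}

```text
invalid input
```

Call:
{"fn": "drive_tool", "kwargs": {
  "moves": [
    {"claw": 0.75},
    {},
    {},
    {},
    {}
  ]
}}

```text
invalid input
```

```bash
cat > w.py <<'E'
import sys
from h import *
np.set_printoptions(precision=4,suppress=True)
o=env.get_obs(); pose=(o["position"],o["eef_rot"]); c=env.camera("wrist"); im=c["img"]
cv2.imwrite(f"pics/{sys.argv[1]}.png",im[:,:,::-1])
print(o["time"],*pose,"grip",o["grip_width"],o["grip_force"],"F",o["wrist_force"])
for k in blobs(im.max(2)<75,800,60000):
    r=rect_on_plane(c,k,.027,pose)
    print(cv2.contourArea(k),cv2.minAreaRect(k)[0],"rect27",r)
E
python3 w.py wr1
python3 - <<'E'
from h import *
c=env.camera("top"); im=c["img"]
m=(im.min(2)>165).astype(np.uint8); m[:,:375]=0; m[:180]=0; m[310:]=0
m=cv2.morphologyEx(cv2.morphologyEx(m,cv2.MORPH_CLOSE,np.ones((5,5))),cv2.MORPH_OPEN,np.ones((7,7)))
for k in blobs(m,1500,20000): print("book",cv2.boundingRect(k),rect_on_plane(c,k,.014))
q=[(383,197),(454,190),(468,289),(398,298)]
print([on_plane(c,p,.014)[:2].round(3) for p in q], np.mean([on_plane(c,p,.014)[:2] for p in q],0))
E
```

```text
0.2 [0.2139 0.5064 0.2417] [179.9342  -0.0047 -22.9069] grip 0.9993042372048594 0.0 F [-0.6775  0.274   0.2775]
41275.5 (316.0, 312.5) rect27 ((19.871509552001953, 587.0281372070312), (975.9171142578125, 290.6014099121094), 66.9866943359375)
1116.5 (516.5000610351562, 240.50003051757812) rect27 ((33.49164962768555, 301.15582275390625), (36.621856689453125, 82.9248046875), 31.979536056518555)
1294.0 (592.4046020507812, 39.25582504272461) rect27 ((234.56475830078125, 177.5311279296875), (17.985727310180664, 86.90135192871094), 89.53096771240234)
book (384, 189, 85, 110) ((463.9255065917969, -277.52349853515625), (207.60699462890625, 147.1884765625), 8.3410005569458)
[array([ 0.556, -0.192]), array([ 0.572, -0.339]), array([ 0.372, -0.362]), array([ 0.353, -0.221])] [ 0.46338775 -0.27834283]
```

Call:
{"fn": "drive_tool", "kwargs": {
  "moves": [
    {"ax": 0, "ay": 0, "az": -5.2, "x": 0.027, "y": -0.0303, "z": -0.002, "claw": 0.75},
    {"ax": 0, "ay": 0, "az": -5.2, "x": 0.027, "y": -0.0303, "z": -0.002, "claw": 0.75},
    {"ax": 0, "ay": 0, "az": -5.2, "x": 0.027, "y": -0.0303, "z": -0.002, "claw": 0.75},
    {"ax": 0, "ay": 0, "az": -5.2, "x": 0.027, "y": -0.0303, "z": -0.002, "claw": 0.75},
    {"ax": 0, "ay": 0, "az": -5.2, "x": 0.027, "y": -0.0303, "z": -0.002, "claw": 0.75},
    {"ax": 0, "ay": 0, "az": -5.2, "x": 0.027, "y": -0.0303, "z": -0.002, "claw": 0.75},
    {"ax": 0, "ay": 0, "az": -5.2, "x": 0.027, "y": -0.0303, "z": -0.002, "claw": 0.75},
    {"ax": 0, "ay": 0, "az": -5.2, "x": 0.027, "y": -0.0303, "z": -0.002, "claw": 0.75},
    {"ax": 0, "ay": 0, "az": -5.2, "x": 0.027, "y": -0.0303, "z": -0.002, "claw": 0.75},
    {"ax": 0, "ay": 0, "az": -5.2, "x": 0.027, "y": -0.0303, "z": -0.002, "claw": 0.75},
    {"ax": 0, "ay": 0, "az": -5.2, "x": 0.027, "y": -0.0303, "z": -0.002, "claw": 0.75},
    {"ax": 0, "ay": 0, "az": -5.2, "x": 0.027, "y": -0.0303, "z": -0.002, "claw": 0.75}
  ]
}}

```text
time: 1.5
position: [0.5389, 0.1416, 0.2182]
eef_rot: [-180.0, 0.0, -85.5]
wrist_force: [0.9, 1.3, -0.2]
grip_width: 0.749
grip_force: 0.0
```

```bash
python3 w.py wr1
```

```text
1.5 [0.5389 0.1416 0.2182] [-179.9948    0.0083  -85.5184] grip 0.7491374588050183 0.0 F [ 0.9061  1.3421 -0.1632]
49857.5 (329.0, 306.5) rect27 ((505.50732421875, 322.5915222167969), (903.8677368164062, 285.6192626953125), 4.487657070159912)
1881.0 (317.5, 178.5) rect27 ((536.8093872070312, 139.95997619628906), (40.53954315185547, 63.593894958496094), 4.47929573059082)
1867.5 (48.77184295654297, 146.2139434814453) rect27 ((832.398193359375, 134.9139862060547), (98.0941390991211, 64.13370513916016), 6.670350551605225)
16733.0 (588.6885375976562, 94.46489715576172) rect27 ((258.70367431640625, 43.5259895324707), (140.345947265625, 204.87619018554688), 0.2598378658294678)
```

View pics/wr1.png

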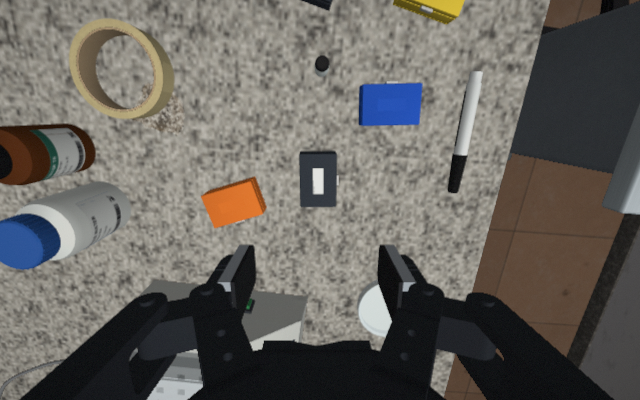

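The wrist view shows the left case at (318,179), squarely placed. The orange decoy (234,202), the blue decoy (390,104) and the vial (322,63) are all clear of the fingers. I'll go down now.

Call:
{"fn": "drive_tool", "kwargs": {
  "moves": [
    {"ax": 0, "ay": 0, "az": 0.1, "x": -0.003, "y": -0.001, "z": -0.02, "claw": 0.75},
    {"ax": 0, "ay": 0, "az": 0, "x": 0, "y": 0, "z": -0.03, "claw": 0.75},
    {"ax": 0, "ay": 0, "az": 0, "x": 0, "y": 0, "z": -0.03, "claw": 0.75},
    {"ax": 0, "ay": 0, "az": 0, "x": 0, "y": 0, "z": -0.03, "claw": 0.75},
    {"ax": 0, "ay": 0, "az": 0, "x": 0, "y": 0, "z": -0.03, "claw": 0.75},
    {"ax": 0, "ay": 0, "az": 0, "x": 0, "y": 0, "z": -0.02, "claw": 0.75},
    {"ax": 0, "ay": 0, "az": 0, "x": 0, "y": 0, "z": -0.01, "claw": 0.75},
    {"ax": 0, "ay": 0, "az": 0, "x": 0, "y": 0, "z": 0, "claw": 0.75},
    {"ax": 0, "ay": 0, "az": 0, "x": 0, "y": 0, "z": 0, "claw": 0.75},
    {"ax": 0, "ay": 0, "az": 0, "x": 0, "y": 0, "z": 0, "claw": 0.75}
  ]
}}

```text
time: 2.55
position: [0.536, 0.1425, 0.0497]
eef_rot: [-179.9, 0.0, -85.2]
wrist_force: [-0.2, -0.3, 0.1]
grip_width: 0.75
grip_force: 0.0
```

```bash
python3 w.py wr2
```

```text
2.55 [0.536  0.1425 0.0497] [-179.857     0.0496  -85.1907] grip 0.7503249980240393 0.0 F [-0.2294 -0.3266  0.0844]
43807.0 (329.5, 322.0) rect27 ((522.1277465820312, 200.1201171875), (431.353759765625, 117.65272521972656), 4.985949516296387)
2015.0 (575.800048828125, 225.89999389648438) rect27 ((392.3619689941406, 118.79682922363281), (42.12727355957031, 20.698375701904297), 86.52413177490234)
7393.5 (314.0, 235.5) rect27 ((536.8286743164062, 138.3858642578125), (41.115386962890625, 66.89517974853516), 4.7132697105407715)
```

View pics/wr2.png

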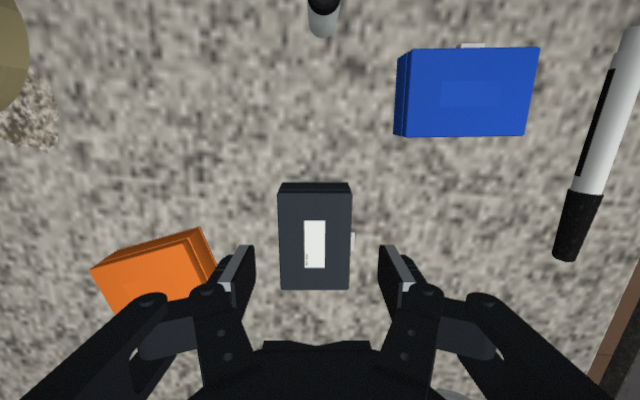

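```bash
python3 - <<'E'
from h import *
o=env.get_obs(); pose=(o["position"],o["eef_rot"]); c=env.camera("wrist")
for p in [(278,192),(351,192),(349,290),(281,290),(200,228),(218,275)]: print(p,on_plane(c,p,.027,pose).round(4), on_plane(c,p,0.0,pose)[:2].round(4))
h=c["img"].astype(int); m=(h[:,:,0]>180)&(h[:,:,1]<140)&(h[:,:,2]<70)
v,u=np.nonzero(m); print(u.max(), v[u==u.max()])
c=env.camera("top"); h=c["img"].astype(int); m=(h[:,:,0]>180)&(h[:,:,1]<140)&(h[:,:,2]<70)
for k in blobs(m,200,2000): r=rect_on_plane(c,k,.02); print(r,cv2.boxPoints(r).round(1))
E
```

```text
(278, 192) [0.5587 0.1123 0.027 ] [0.5618 0.1199]
(351, 192) [0.5189 0.1089 0.027 ] [0.515  0.1159]
(349, 290) [0.5128 0.1704 0.027 ] [0.5079 0.1882]
(281, 290) [0.5541 0.174  0.027 ] [0.5564 0.1924]
(200, 228) [0.602  0.1373 0.027 ] [0.6127 0.1492]
(218, 275) [0.5922 0.1668 0.027 ] [0.6012 0.184 ]
213 [259]
```

Measured top face: centre (0.536, 0.1414), 40 x 62 mm, as expected. The orange decoy clears the finger by about 10 mm. Next I'll lower to grasp height and close.

Call:
{"fn": "drive_tool", "kwargs": {
  "moves": [
    {"ax": 0, "ay": 0, "az": 0, "x": 0, "y": -0.001, "z": -0.011, "claw": 0.68},
    {"ax": 0, "ay": 0, "az": 0, "x": 0, "y": 0, "z": -0.011, "claw": 0.68},
    {"ax": 0, "ay": 0, "az": 0, "x": 0, "y": 0, "z": -0.01, "claw": 0.68},
    {"ax": 0, "ay": 0, "az": 0, "x": 0, "y": 0, "z": 0, "claw": 0.68},
    {"ax": 0, "ay": 0, "az": 0, "x": 0, "y": 0, "z": 0, "claw": 0.68},
    {"ax": 0, "ay": 0, "az": 0, "x": 0, "y": 0, "z": 0, "claw": 0.68}
  ],
  "force": 40
}}

```text
time: 3.3
position: [0.5354, 0.1411, 0.0165]
eef_rot: [-180.0, 0.0, -85.2]
wrist_force: [-0.1, -0.1, 0.5]
grip_width: 0.682
grip_force: 0.0
```

Call:
{"fn": "drive_tool", "kwargs": {
  "moves": [
    {"ax": 0, "ay": 0, "az": 0, "x": 0, "y": 0, "z": 0, "claw": 0.58},
    {"ax": 0, "ay": 0, "az": 0, "x": 0, "y": 0, "z": 0, "claw": 0.52},
    {"ax": 0, "ay": 0, "az": 0, "x": 0, "y": 0, "z": 0, "claw": 0.48},
    {"ax": 0, "ay": 0, "az": 0, "x": 0, "y": 0, "z": 0, "claw": 0.4},
    {"ax": 0, "ay": 0, "az": 0, "x": 0, "y": 0, "z": 0, "claw": 0.2},
    {"ax": 0, "ay": 0, "az": 0, "x": 0, "y": 0, "z": 0, "claw": 0.2},
    {"ax": 0, "ay": 0, "az": 0, "x": 0, "y": 0, "z": 0, "claw": 0.2}
  ],
  "force": 40
}}

```text
time: 4.0
position: [0.5356, 0.1413, 0.017]
eef_rot: [-179.9, 0.0, -85.2]
wrist_force: [0.1, 0.3, 5.2]
grip_width: 0.482
grip_force: 41.2
```

```bash
cat > f.py <<'E'
from h import *
np.set_printoptions(precision=3,suppress=True)
F=[];T=[];t=[]
for i in range(8):
    env.camera("top"); o=env.get_obs(); F.append(o["wrist_force"]);T.append(o["torque"]);t.append(o["tau"])
print(o["time"],o["position"],o["eef_rot"],o["grip_width"],o["grip_force"])
print("F",np.mean(F,0),np.std(F,0),"T",np.mean(T,0),"tau",np.mean(t,0))
E
python3 f.py
```

```text
4.4 [0.536 0.141 0.017] [-179.92    0.02  -85.19] 0.4812119021376148 41.17780074477196
F [-0.038  0.301  5.51 ] [0.537 0.566 0.374] T [0.106 0.158 0.002] tau [ -0.195 -40.636  17.087   3.695   0.081   0.006]
```

Call:
{"fn": "drive_tool", "kwargs": {
  "moves": [
    {"ax": 0, "ay": 0, "az": 0, "x": 0, "y": 0, "z": 0.003, "claw": 0.2},
    {"ax": 0, "ay": 0, "az": 0, "x": 0, "y": 0, "z": 0.007, "claw": 0.2},
    {"ax": 0, "ay": 0, "az": 0, "x": 0, "y": 0, "z": 0.01, "claw": 0.2},
    {"ax": 0, "ay": 0, "az": 0, "x": 0, "y": 0, "z": 0.01, "claw": 0.2},
    {"ax": 0, "ay": 0, "az": 0, "x": 0, "y": 0, "z": 0.01, "claw": 0.2},
    {"ax": 0, "ay": 0, "az": 0, "x": 0, "y": 0, "z": 0.007, "claw": 0.2},
    {"ax": 0, "ay": 0, "az": 0, "x": 0, "y": 0, "z": 0.003, "claw": 0.2},
    {"ax": 0, "ay": 0, "az": 0, "x": 0, "y": 0, "z": 0, "claw": 0.2},
    {"ax": 0, "ay": 0, "az": 0, "x": 0, "y": 0, "z": 0, "claw": 0.2},
    {"ax": 0, "ay": 0, "az": 0, "x": 0, "y": 0, "z": 0, "claw": 0.2}
  ]
}}

```text
time: 5.4
position: [0.5347, 0.1409, 0.0658]
eef_rot: [179.9, -0.0, -85.2]
wrist_force: [0.8, 0.3, -0.8]
grip_width: 0.483
grip_force: 40.5
```

```bash
python3 f.py; python3 w.py wr3
```

```text
5.8 [0.535 0.141 0.066] [179.994  -0.002 -85.208] 0.4801601278503853 40.54501846432686
F [-0.012  0.035 -1.014] [0.663 0.749 0.364] T [-0.019  0.004  0.005] tau [ -0.001 -42.57   20.606   4.693  -0.002  -0.   ]
5.8 [0.535  0.141  0.0662] [179.9938  -0.0016 -85.2084] grip 0.4801601278503853 40.54501846432686 F [ 0.1151  0.7995 -1.4114]
57576.5 (333.0, 298.5) rect27 ((516.6197509765625, 196.67556762695312), (471.9099426269531, 161.4342041015625), 4.783416748046875)
1600.0 (552.5772705078125, 218.9334716796875) rect27 ((390.7192687988281, 119.16971588134766), (42.5875358581543, 19.602798461914062), 87.41822052001953)
```

View pics/wr3.png

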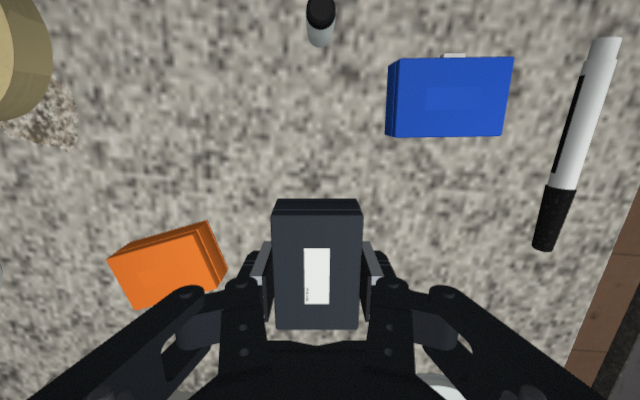

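The case is held level between the pads at (316,265), well clear of the bench. The force is about -1.0 N, so it weighs roughly 100 g: the left case is the light one. I'll set it down where it stood.

Call:
{"fn": "drive_tool", "kwargs": {
  "moves": [
    {"ax": 0, "ay": 0, "az": 0, "x": 0, "y": 0, "z": -0.005, "claw": 0.2},
    {"ax": 0, "ay": 0, "az": 0, "x": 0, "y": 0, "z": -0.01, "claw": 0.2},
    {"ax": 0, "ay": 0, "az": 0, "x": 0, "y": 0, "z": -0.01, "claw": 0.2},
    {"ax": 0, "ay": 0, "az": 0, "x": 0, "y": 0, "z": -0.01, "claw": 0.2},
    {"ax": 0, "ay": 0, "az": 0, "x": 0, "y": 0, "z": -0.006, "claw": 0.2},
    {"ax": 0, "ay": 0, "az": 0, "x": 0, "y": 0, "z": -0.003, "claw": 0.2},
    {"ax": 0, "ay": 0, "az": 0, "x": 0, "y": 0, "z": -0.002, "claw": 0.2},
    {"ax": 0, "ay": 0, "az": 0, "x": 0, "y": 0, "z": -0.002, "claw": 0.2},
    {"ax": 0, "ay": 0, "az": 0, "x": 0, "y": 0, "z": -0.001, "claw": 0.2},
    {"ax": 0, "ay": 0, "az": 0, "x": 0, "y": 0, "z": 0, "claw": 0.2},
    {"ax": 0, "ay": 0, "az": 0, "x": 0, "y": 0, "z": 0, "claw": 0.2},
    {"ax": 0, "ay": 0, "az": 0, "x": 0, "y": 0, "z": 0, "claw": 0.2}
  ]
}}

```text
time: 7.05
position: [0.5352, 0.1411, 0.0175]
eef_rot: [-180.0, 0.0, -85.2]
wrist_force: [-1.1, -0.0, -0.8]
grip_width: 0.478
grip_force: 40.5
```

Call:
{"fn": "drive_tool", "kwargs": {
  "moves": [
    {"ax": 0, "ay": 0, "az": 0, "x": 0, "y": 0, "z": -0.0005, "claw": 0.2},
    {"ax": 0, "ay": 0, "az": 0, "x": 0, "y": 0, "z": -0.0003, "claw": 0.2},
    {"ax": 0, "ay": 0, "az": 0, "x": 0, "y": 0, "z": 0, "claw": 0.2},
    {"ax": 0, "ay": 0, "az": 0, "x": 0, "y": 0, "z": 0, "claw": 0.2}
  ]
}}

```text
time: 7.45
position: [0.5352, 0.1411, 0.017]
eef_rot: [-180.0, 0.0, -85.2]
wrist_force: [-3.0, -0.1, 5.3]
grip_width: 0.482
grip_force: 41.2
```

```bash
python3 f.py
```

```text
7.85 [0.535 0.141 0.017] [-179.973    0.003  -85.198] 0.4868173847847111 41.22186630964279
F [-2.352 -0.005  5.34 ] [0.572 0.479 0.43 ] T [-0.007  0.782 -0.027] tau [ -0.287 -40.801  18.191   4.08    0.682   0.017]
```

Call:
{"fn": "drive_tool", "kwargs": {
  "moves": [
    {"ax": 0, "ay": 0, "az": 0, "x": 0, "y": 0, "z": 0, "claw": 0.5},
    {"ax": 0, "ay": 0, "az": 0, "x": 0, "y": 0, "z": 0, "claw": 0.53},
    {"ax": 0, "ay": 0, "az": 0, "x": 0, "y": 0, "z": 0, "claw": 0.6},
    {"ax": 0, "ay": 0, "az": 0, "x": 0, "y": 0, "z": 0, "claw": 0.7},
    {"ax": 0, "ay": 0, "az": 0, "x": 0, "y": 0, "z": 0, "claw": 0.7},
    {"ax": 0, "ay": 0, "az": 0, "x": 0, "y": 0, "z": 0, "claw": 0.7}
  ]
}}

```text
time: 8.45
position: [0.5351, 0.141, 0.0164]
eef_rot: [180.0, -0.0, -85.2]
wrist_force: [-0.0, 0.3, -0.3]
grip_width: 0.698
grip_force: 0.0
```

Call:
{"fn": "drive_tool", "kwargs": {
  "moves": [
    {"ax": 0, "ay": 0, "az": 0, "x": 0, "y": 0, "z": 0.005, "claw": 0.7},
    {"ax": 0, "ay": 0, "az": 0, "x": 0, "y": 0, "z": 0.015, "claw": 0.7},
    {"ax": 0, "ay": 0, "az": 0, "x": 0, "y": 0, "z": 0.03, "claw": 0.7},
    {"ax": 0, "ay": 0, "az": 0, "x": 0, "y": 0, "z": 0.03, "claw": 0.7},
    {"ax": 0, "ay": 0, "az": 0, "x": 0, "y": 0, "z": 0.03, "claw": 0.7},
    {"ax": 0, "ay": 0, "az": 0, "x": 0, "y": 0, "z": 0.03, "claw": 0.7},
    {"ax": 0, "ay": 0, "az": 0, "x": 0, "y": 0, "z": 0.03, "claw": 0.7},
    {"ax": 0, "ay": 0, "az": 0, "x": 0, "y": 0, "z": 0.02, "claw": 0.7},
    {"ax": 0, "ay": 0, "az": 0, "x": 0, "y": 0, "z": 0.01, "claw": 0.7},
    {"ax": 0, "ay": 0, "az": 0, "x": 0, "y": 0, "z": 0, "claw": 0.7}
  ]
}}

```text
time: 9.45
position: [0.5356, 0.1413, 0.2178]
eef_rot: [-179.9, 0.1, -85.2]
wrist_force: [-0.8, 0.8, -0.3]
grip_width: 0.701
grip_force: 0.0
```

```bash
python3 w.py wr4
```

```text
9.45 [0.5356 0.1413 0.2178] [-179.8555    0.0629  -85.2066] grip 0.7007304595085958 0.0 F [-0.7971  0.7889 -0.2865]
49112.0 (330.5, 307.5) rect27 ((501.2503356933594, 323.71514892578125), (898.9335327148438, 282.36065673828125), 4.971927642822266)
1894.5 (317.0, 178.5) rect27 ((534.6165161132812, 139.81430053710938), (40.59809112548828, 63.533817291259766), 4.806694984436035)
1884.0 (47.490211486816406, 146.3980712890625) rect27 ((834.6489868164062, 134.9615478515625), (103.32014465332031, 63.83408737182617), 6.817605972290039)
16836.5 (588.2787475585938, 90.22933959960938) rect27 ((258.0655517578125, 36.89715576171875), (141.09315490722656, 192.6293487548828), 0.30472075939178467)
```

View pics/wr4.png

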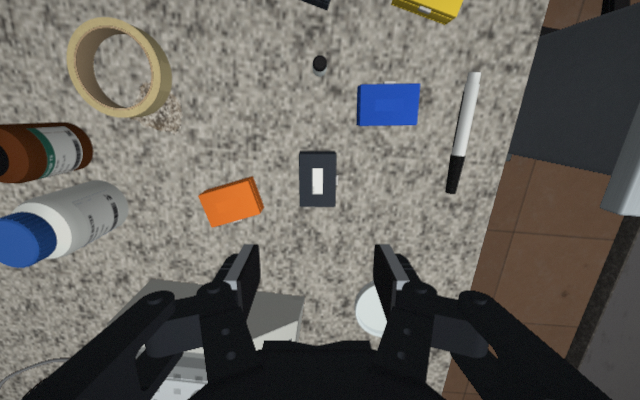

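The left case stands flat at (318,179), within about 2 mm of where it started. The vial and decoys are undisturbed. Next is the right case.

Call:
{"fn": "drive_tool", "kwargs": {
  "moves": [
    {"ax": 0, "ay": 0, "az": -2, "x": 0.002, "y": -0.02, "z": 0, "claw": 0.7},
    {"ax": 0, "ay": 0, "az": -2, "x": 0.002, "y": -0.025, "z": 0, "claw": 0.7},
    {"ax": 0, "ay": 0, "az": -2.5, "x": 0.002, "y": -0.03, "z": 0, "claw": 0.7},
    {"ax": 0, "ay": 0, "az": -2.5, "x": 0.002, "y": -0.03, "z": 0, "claw": 0.7},
    {"ax": 0, "ay": 0, "az": -2.5, "x": 0.002, "y": -0.03, "z": 0, "claw": 0.7},
    {"ax": 0, "ay": 0, "az": -2.5, "x": 0.002, "y": -0.03, "z": 0, "claw": 0.7},
    {"ax": 0, "ay": 0, "az": -2.5, "x": 0.002, "y": -0.025, "z": 0, "claw": 0.7},
    {"ax": 0, "ay": 0, "az": -2.3, "x": 0.002, "y": -0.02, "z": 0, "claw": 0.7},
    {"ax": 0, "ay": 0, "az": 0, "x": 0, "y": 0, "z": 0, "claw": 0.7},
    {"ax": 0, "ay": 0, "az": 0, "x": 0, "y": 0, "z": 0, "claw": 0.7}
  ]
}}

```text
time: 10.5
position: [0.5504, -0.0691, 0.2149]
eef_rot: [179.8, -0.0, -104.0]
wrist_force: [-0.2, -0.0, 0.1]
grip_width: 0.702
grip_force: 0.0
```

```bash
python3 w.py wr5
```

```text
10.5 [ 0.5504 -0.0691  0.2149] [ 179.846    -0.0284 -104.0314] grip 0.7017716624498421 0.0 F [-0.1833 -0.0248  0.1068]
44808.0 (319.5, 321.5) rect27 ((598.8880004882812, 123.83857727050781), (244.56744384765625, 892.3914184570312), 75.7852783203125)
1942.0 (313.5, 179.0) rect27 ((551.6251220703125, -71.39668273925781), (64.1570816040039, 41.14633560180664), 75.94532775878906)
7722.5 (90.65831756591797, 81.78927612304688) rect27 ((746.6015625, -224.74642944335938), (116.41280364990234, 67.4793472290039), 7.924809455871582)
23128.5 (575.0, 131.0) rect27 ((263.97515869140625, -28.77459716796875), (128.4794464111328, 318.06634521484375), 3.7652580738067627)
```

View pics/wr5.png

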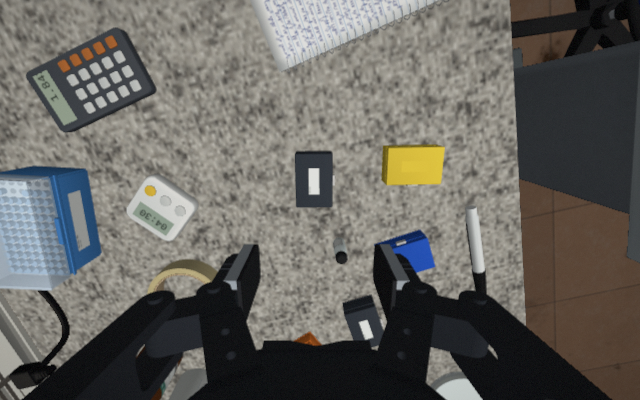

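The right case is at (314,179), aligned with the tool. The yellow decoy (413,165), the vial (341,252) and the blue decoy are clear. I'll go down and grip.

Call:
{"fn": "drive_tool", "kwargs": {
  "moves": [
    {"ax": 0, "ay": 0, "az": 0, "x": 0.001, "y": -0.001, "z": -0.02, "claw": 0.7},
    {"ax": 0, "ay": 0, "az": 0, "x": 0, "y": 0, "z": -0.03, "claw": 0.7},
    {"ax": 0, "ay": 0, "az": 0, "x": 0, "y": 0, "z": -0.03, "claw": 0.7},
    {"ax": 0, "ay": 0, "az": 0, "x": 0, "y": 0, "z": -0.03, "claw": 0.7},
    {"ax": 0, "ay": 0, "az": 0, "x": 0, "y": 0, "z": -0.03, "claw": 0.7},
    {"ax": 0, "ay": 0, "az": 0, "x": 0, "y": 0, "z": -0.02, "claw": 0.7},
    {"ax": 0, "ay": 0, "az": 0, "x": 0, "y": 0, "z": -0.015, "claw": 0.7},
    {"ax": 0, "ay": 0, "az": 0, "x": 0, "y": 0, "z": -0.01, "claw": 0.7},
    {"ax": 0, "ay": 0, "az": 0, "x": 0, "y": 0, "z": -0.01, "claw": 0.7},
    {"ax": 0, "ay": 0, "az": 0, "x": 0, "y": 0, "z": 0, "claw": 0.7},
    {"ax": 0, "ay": 0, "az": 0, "x": 0, "y": 0, "z": 0, "claw": 0.7},
    {"ax": 0, "ay": 0, "az": 0, "x": 0, "y": 0, "z": 0, "claw": 0.7}
  ]
}}

```text
time: 11.75
position: [0.5527, -0.0699, 0.0223]
eef_rot: [-179.9, 0.0, -104.0]
wrist_force: [-0.2, -0.0, 0.5]
grip_width: 0.701
grip_force: 0.0
```

Call:
{"fn": "drive_tool", "kwargs": {
  "moves": [
    {"ax": 0, "ay": 0, "az": 0, "x": -0.001, "y": 0, "z": -0.003, "claw": 0.65},
    {"ax": 0, "ay": 0, "az": 0, "x": 0, "y": 0, "z": -0.002, "claw": 0.58},
    {"ax": 0, "ay": 0, "az": 0, "x": 0, "y": 0, "z": 0, "claw": 0.52},
    {"ax": 0, "ay": 0, "az": 0, "x": 0, "y": 0, "z": 0, "claw": 0.48},
    {"ax": 0, "ay": 0, "az": 0, "x": 0, "y": 0, "z": 0, "claw": 0.4},
    {"ax": 0, "ay": 0, "az": 0, "x": 0, "y": 0, "z": 0, "claw": 0.2},
    {"ax": 0, "ay": 0, "az": 0, "x": 0, "y": 0, "z": 0, "claw": 0.2},
    {"ax": 0, "ay": 0, "az": 0, "x": 0, "y": 0, "z": 0, "claw": 0.2}
  ],
  "force": 60
}}

```text
time: 12.55
position: [0.5515, -0.07, 0.017]
eef_rot: [-179.9, 0.0, -104.0]
wrist_force: [0.4, -0.5, 5.7]
grip_width: 0.48
grip_force: 62.0
```

Call:
{"fn": "drive_tool", "kwargs": {
  "moves": [
    {"ax": 0, "ay": 0, "az": 0, "x": 0, "y": 0, "z": 0.003, "claw": 0.2},
    {"ax": 0, "ay": 0, "az": 0, "x": 0, "y": 0, "z": 0.007, "claw": 0.2},
    {"ax": 0, "ay": 0, "az": 0, "x": 0, "y": 0, "z": 0.01, "claw": 0.2},
    {"ax": 0, "ay": 0, "az": 0, "x": 0, "y": 0, "z": 0.01, "claw": 0.2},
    {"ax": 0, "ay": 0, "az": 0, "x": 0, "y": 0, "z": 0.01, "claw": 0.2},
    {"ax": 0, "ay": 0, "az": 0, "x": 0, "y": 0, "z": 0.007, "claw": 0.2},
    {"ax": 0, "ay": 0, "az": 0, "x": 0, "y": 0, "z": 0.003, "claw": 0.2},
    {"ax": 0, "ay": 0, "az": 0, "x": 0, "y": 0, "z": 0, "claw": 0.2},
    {"ax": 0, "ay": 0, "az": 0, "x": 0, "y": 0, "z": 0, "claw": 0.2},
    {"ax": 0, "ay": 0, "az": 0, "x": 0, "y": 0, "z": 0, "claw": 0.2}
  ]
}}

```text
time: 13.55
position: [0.5506, -0.07, 0.0659]
eef_rot: [179.9, -0.0, -104.0]
wrist_force: [0.1, 0.9, -2.7]
grip_width: 0.479
grip_force: 61.2
```

```bash
python3 f.py; python3 w.py wr6
```

```text
13.95 [ 0.551 -0.07   0.066] [ 179.992   -0.002 -104.007] 0.4785732203510266 61.24020338058472
F [ 0.181 -0.333 -2.863] [0.377 0.426 0.539] T [-0.016 -0.027 -0.008] tau [ -0.001 -43.881  21.328   4.965  -0.003   0.   ]
13.95 [ 0.551  -0.07    0.0664] [ 179.9917   -0.0021 -104.0072] grip 0.4785732203510266 61.24020338058472 F [ 0.1882 -0.0241 -2.3709]
54840.0 (316.5, 299.0) rect27 ((563.89697265625, -14.239944458007812), (160.989990234375, 446.9902648925781), 75.98968505859375)
1347.0 (16.0, 56.0) rect27 ((682.1807250976562, -205.4266357421875), (38.60953903198242, 16.572772979736328), 58.5411491394043)
```

View pics/wr6.png

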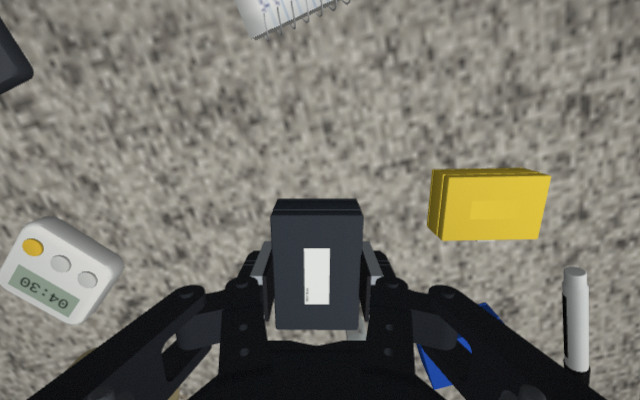

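The right case is held level at (316,265) and reads about -2.9 N, roughly 290 g, against 100 g for the left. It is the heavier one, so I'll carry it over the log book.

Call:
{"fn": "drive_tool", "kwargs": {
  "moves": [
    {"ax": 0, "ay": 0, "az": 0, "x": 0, "y": 0, "z": 0.01, "claw": 0.2},
    {"ax": 0, "ay": 0, "az": 0, "x": -0.003, "y": -0.008, "z": 0.015, "claw": 0.2},
    {"ax": 0, "ay": 0, "az": 0, "x": -0.006, "y": -0.015, "z": 0.015, "claw": 0.2},
    {"ax": 0, "ay": 0, "az": 0, "x": -0.009, "y": -0.021, "z": 0.015, "claw": 0.2},
    {"ax": 0, "ay": 0, "az": 0, "x": -0.01, "y": -0.024, "z": 0.015, "claw": 0.2},
    {"ax": 0, "ay": 0, "az": 0, "x": -0.011, "y": -0.026, "z": 0.015, "claw": 0.2},
    {"ax": 0, "ay": 0, "az": 0, "x": -0.011, "y": -0.026, "z": 0.01, "claw": 0.2},
    {"ax": 0, "ay": 0, "az": 0, "x": -0.01, "y": -0.024, "z": 0.005, "claw": 0.2},
    {"ax": 0, "ay": 0, "az": 0, "x": -0.01, "y": -0.024, "z": 0.002, "claw": 0.2},
    {"ax": 0, "ay": 0, "az": 0, "x": -0.008, "y": -0.02, "z": 0, "claw": 0.2},
    {"ax": 0, "ay": 0, "az": 0, "x": -0.006, "y": -0.013, "z": 0, "claw": 0.2},
    {"ax": 0, "ay": 0, "az": 0, "x": -0.003, "y": -0.007, "z": 0, "claw": 0.2}
  ]
}}

```text
time: 15.2
position: [0.4636, -0.2788, 0.1689]
eef_rot: [-180.0, -0.0, -104.1]
wrist_force: [-0.1, 1.1, -2.8]
grip_width: 0.48
grip_force: 61.3
```

Call:
{"fn": "drive_tool", "kwargs": {
  "moves": [
    {"ax": 0, "ay": 0, "az": 0, "x": 0, "y": 0, "z": 0, "claw": 0.2},
    {"ax": 0, "ay": 0, "az": 0, "x": 0, "y": 0, "z": 0, "claw": 0.2},
    {"ax": 0, "ay": 0, "az": 0, "x": 0, "y": 0, "z": 0, "claw": 0.2},
    {"ax": 0, "ay": 0, "az": 0, "x": 0, "y": 0, "z": 0, "claw": 0.2},
    {"ax": 0, "ay": 0, "az": 0, "x": 0, "y": 0, "z": 0, "claw": 0.2}
  ]
}}

```text
time: 15.7
position: [0.4643, -0.2775, 0.1685]
eef_rot: [180.0, 0.0, -104.0]
wrist_force: [0.5, 0.6, -2.4]
grip_width: 0.481
grip_force: 61.3
```

```bash
python3 f.py; python3 - <<'E'
from h import *
c=env.camera("scene"); cv2.imwrite("pics/s1.png",c["img"][:,:,::-1])
E
```

```text
16.1 [ 0.464 -0.278  0.168] [ 180.       0.001 -104.01 ] 0.47827877388134554 61.26963526010513
F [-0.219 -0.142 -3.008] [0.736 0.365 0.484] T [-0.014  0.004  0.016] tau [  0.041 -40.001  23.86    5.553  -0.001  -0.001]
```

View pics/s1.png

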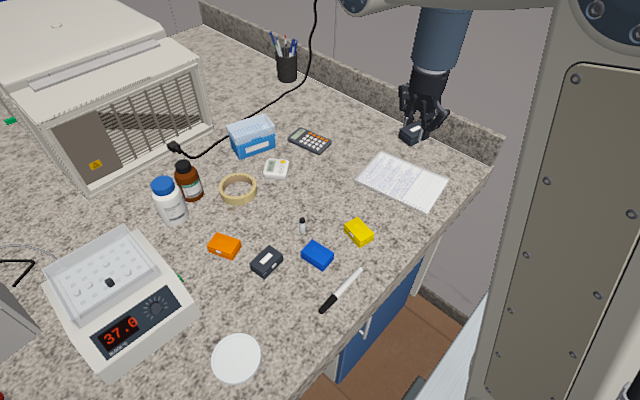

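The scene view shows the heavier case held level at (412,132) above the book. The left case is flat in its place at (266,261) and the vial stands at (302,227). I'm handing it in.

```bash
python3 -c "
from bench import env
print(env.sign_off())"
```

```text
the job is handed in; nothing more can be done
None
```

Job handed in: the right-hand case is the heavier (about 290 g against 100 g) and is held level and still with its centre about 15 cm above the middle of the log book; the left case is back flat within about 2 mm of its place, and the vial is still standing between.

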